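# Tip the sampling flask into its cradle and push it home

## Robot

A 6-joint arm with a two-finger parallel gripper is mounted at the origin on the work surface; the furniture and walls round the work are solid. World frame = base frame: x ahead of the robot, y to its left, z up, the work surface at z = 0. Lengths are in m, angles in degrees, forces in N, time in s.
With the tool pointing down it reaches from about 0.3 to 0.75 m from the base axis. Payload 8.5 kg.
Tool frame: the origin (TCP) lies between the finger pads; the fingertips stand 17 mm ahead of it and the grasp point (between the pads) lies 2 mm behind it (env.tip_reach is the distance from the TCP to the fingertips, in m); z points along the fingers, y is the line along which they close (so a half turn about z gives the same grasp; the last joint's range is limited). The gripper opens to 85 mm and grips with 20 to 120 N. Pads are 22 mm wide; open, the fingers measure 114 mm over their backs; the gripper's body (76 mm by 85 mm) begins 54 mm behind the grasp point. The pads swing forward as they close: fully open they stand 13 mm farther back than shut.
Start: joints at [53.784, 21.807, 74.336, -0, 83.858, -12.336], TCP at [0.223, 0.503, 0.248] pointing down, gripper open.
Joint ranges: [-178.18, 178.18], [-50.72, 133.34], [12.68, 142.11], [-81.47, 261.47], [9.98, 163.14], [-165.26, 165.26]. Speed limits (degrees/s): [136.94, 136.94, 180, 180, 180, 180].

## Interface

Orientations are given as a 3x3 rotation matrix whose columns are the frame's x, y, z axes.
In Python, from rig import env, viewer gives the robot as it stands.
- The arm moves only by the tool move_arm, never from a script. Its argument "motion" is a list of rows, each a list of 2 entries, a list of its own where there are three numbers: the shift along the tool's x, y, z normalised to -1 to 1, where 1 is 50 mm, then the turn, a rotation vector about the tool's x, y, z normalised to -1 to 1, where 1 is 8 degrees. A call has 1 to 20 rows; each row shifts and turns the commanded pose from where the row before left it, along the tool's axes as they then stand; what a row does not reach is not made up. A row lasts 1/10 s, in which the tool goes at most 50 mm and 8.59 degrees, less where a joint would pass 70% of its speed; a pose out of reach is approached as far as the arm can. A call with a number of a shift or a turn outside -1 to 1 is refused whole. A call with a gripper value outside its range is refused whole. "claw" is the closure, from 0 (fully open) to 1 (shut), set as the call begins (left out, the last holds). The fingers move at their own pace and stop on an object; "force" is the grip in N (left out, the last holds). Time passes only in rows, so rows that do not move let the fingers close. It gives the time, the measured TCP pose, the force, the opening and the grip force at its end, in the units of the state.
- env.observe(): the state, without advancing time (a new reading comes with each control period).
- viewer.get_image(name): name is "scene" or "top"; returns a dict with "frame" (400x640x3 uint8, red, green, blue), "depth" (400x640 float32, m along the optical axis (not along the pixel's ray), 0 where there is no reading), "fx", "fy", "cx", "cy" (pixels), "eye" and "attitude" of the camera in the world. Camera axes: x right, y up, looking along -z (the intrinsics and any distortion apply to the point x, -y, -z); pixel columns grow to the right and rows downward; lengths in m; the calibration is good to about 2 mm. A picture is of the moment at which its call begins.
- env.close_job(): hands the job in; it is judged then, once.
The state is a dict: "time_s": time; "q": joint angles; "qvel": joint speeds; "joint_efforts": joint torques, N m; "position": TCP position; "tool_rot": TCP orientation; "ft_force": force on the tool from outside, world axes, zero at the start; "wrist_torque": the same for the moment, N m; "grip_width": finger opening in m; "gripper_force": force on a finger pad.
Only numpy, scipy, OpenCV 4.12 (cv2) and the standard library are available. Lean on these libraries where they do the work, as an engineer would, in place of code of your own. Each camera call takes 0.05 s, during which the arm holds its last target. There are 200 camera calls.

## Task

Lay the grey metal flask that stands on the open end of the aluminium cradle down in it: push it over with the fingertips so that it falls on its side into the trough, cap towards the end plate, then push on its base until the cap is right up against the end plate. Only push it - never pick it up or carry it - and leave the other flask, the tumbler and the vial where they stand.

Things in the scene. Friction and masses are not known exactly. Their poses are not given: they have to be found in the camera images.
- cradle: Fixed aluminium cradle, 280 x 120 mm. Origin: centre of its underside, on the table. Its x axis runs along it from the open end (x = -140 mm) to the end plate; z up. Its rubber floor is 8 mm above the table. From x = -10 to +130 mm two side wings, 54 mm apart at the floor, 88 mm at their tops (57 mm above the table), form a trough; to x = -35 mm their ends flare outwards, before that it is open at both sides.
- cradle_stop (a point): Point on the inner face of the cradle's upright end plate (60 mm high), on the middle line at floor level: x = +130 mm, z = 8 mm in the cradle's frame. The cap must end against this face.
- flask: Grey metal flask with black screw cap, 148 mm tall, about 0.2 kg; round body 62 mm wide up to 109 mm above its base, then neck and cap 22 mm wide. Origin: centre of its base; z axis points from base to cap. Starts upright on the cradle's floor at the open end, base centre at x = -105 to -85 mm in the cradle's frame, within 5 mm of its middle line.
- flask_center (a point): Middle of the same flask, on its axis, 74 mm from its base. Pushed near the top of its body towards the end plate, the flask tips about the front edge of its base, falls by itself once tilted about 25 degrees, and then lies with its cap some 2 to 6 cm short of the end plate; it slides along the floor when its base is pushed.
- spare_flask: Bystander: a second flask just like the first, standing upright on the table beside the cradle. Origin: centre of its base.
- beaker: Bystander: tumbler, 80 mm wide at the rim, 112 mm tall, standing on the table beside the cradle. Origin: centre of its base.
- vial: Bystander: small clear vial with black cap, 25 mm wide, 61 mm tall, standing on the table beside the cradle. Origin: centre of its base.
Mind the look-alikes: they are no part of the job. What is shaped like the flask but purple is not meant.

How it is judged:
By the outcome, as a careful person would: the job done as asked, in the order asked, and still so for the second after the job is handed in, with the robot touching nothing.
It also fails if it takes over 45 s, if anything falls off the work surface, if the arm or the gripper's body presses on something with over 40 N, if the wrist force passes 120 N, or if a joint passes its speed limit or range.

## Working session

There is one attempt and no reset: what is moved stays moved. The work goes in short steps, Python scripts to look and compute and a tool call to move; the robot and the scene stay as the last step left them, time stands still between calls to the robot, and variables do not carry over. Pictures are saved under pics/ and viewed, at most 10 in all, crops included, and the job is handed in when it is done.

Besides the shell and the picture viewer there is one more tool, called after "Call:" by a JSON object that holds its "op" and its "data", one argument or row to a line. move_arm: Moves the arm, as the interface text tells. Scaled input: -1 to 1 covers 50 mm each way for a shift and 8 degrees each way for a turn. Its arguments: {"type":"object","properties":{"motion":{"type":"array","items":{"type":"array"}},"claw":{"type":"number"},"force":{"type":"number"}},"required":["motion"]}

```bash
mkdir -p pics; ls; python3 - <<'E'
from rig import env, viewer
import cv2, numpy as np, pickle
for n in ("scene","top"):
    d=viewer.get_image(n); pickle.dump(d,open(f"pics/{n}0.pkl","wb"))
    cv2.imwrite(f"pics/{n}0.png",d["frame"][:,:,::-1])
    print(n,d["fx"],d["fy"],d["cx"],d["cy"],d["eye"],d["attitude"],[k for k in d])
s=env.observe();print(s["time_s"],s["position"],s["tool_rot"],s["grip_width"],env.tip_reach)
E
```

```text
pics
scene 419.1837813790717 419.1837813790717 320.6268973084911 205.5820392516485 [ 0.25953836 -0.4435769   0.74702285] [[ 0.88257898  0.35862632 -0.30404194]
 [-0.47004901  0.65872651 -0.58748048]
 [-0.01040547  0.66141253  0.74995012]] ['frame', 'depth', 'fx', 'fy', 'cx', 'cy', 'eye', 'attitude']
top 385.6096842842628 385.6096842842628 316.76568190228016 196.1049943131968 [0.45095043 0.06968374 0.92737322] [[-1.11533228e-02  9.92717764e-01 -1.19946010e-01]
 [-9.99937321e-01 -1.09553982e-02  2.30941658e-03]
 [ 9.78542557e-04  1.19964250e-01  9.92777730e-01]] ['frame', 'depth', 'fx', 'fy', 'cx', 'cy', 'eye', 'attitude']
0.1 [0.22250822 0.50272093 0.2477886 ] [[-9.14388833e-01  4.04836331e-01 -7.79376939e-04]
 [ 4.04836978e-01  9.14388281e-01 -1.04547081e-03]
 [ 2.89408572e-04 -1.27148744e-03 -9.99999150e-01]] 0.08529552366108634 0.017
```

View pics/scene0.png

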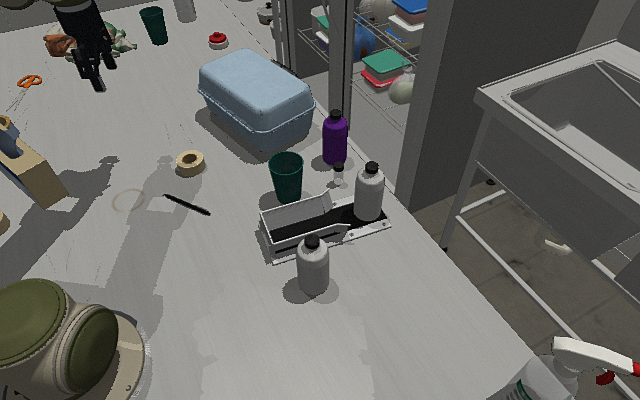

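View pics/top0.png

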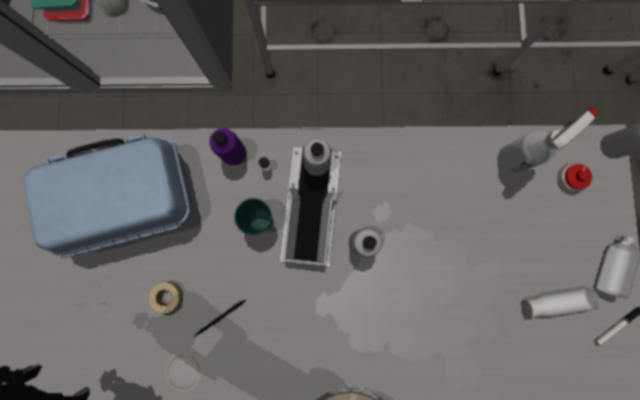

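Both views show the layout. Candidates are:
- Grey flask on the cradle's open end: scene (369,190), top (316,152).
- Grey spare flask on the table: scene (313,265), top (368,242).
- Purple look-alike: scene (335,137), top (228,145).
- White bottles at the right: top (537,148) and (560,303).

I choose the one on the cradle. The end plate is the near end, top (306,263). I'll check it in a close crop.

```bash
cat > h.py <<'E'
import numpy as np
def ray(d,u,v):
    c=np.array([(u-d["cx"])/d["fx"],-(v-d["cy"])/d["fy"],-1.0]); return np.array(d["attitude"])@c
def onz(d,u,v,z):
    r=ray(d,u,v); e=np.array(d["eye"]); return e+r*(z-e[2])/r[2]
def cloud(d):
    v,u=np.mgrid[:400,:640]; D=d["depth"]
    c=np.stack([(u-d["cx"])/d["fx"]*D,-(v-d["cy"])/d["fy"]*D,-D],-1)
    P=c@np.array(d["attitude"]).T+np.array(d["eye"]); P[D==0]=np.nan; return P
E
python3 - <<'E'
import pickle,cv2,numpy as np
from h import *
t=pickle.load(open("pics/top0.pkl","rb")); s=pickle.load(open("pics/scene0.pkl","rb"))
a=cv2.resize(t["frame"][125:280,200:400],None,fx=4,fy=4,interpolation=cv2.INTER_CUBIC)[:600]
cv2.imwrite("pics/crop0.png",a[:,:,::-1])
P=cloud(t);Q=cloud(s)
# height map rows by x,y around the cradle
A=np.vstack([P[110:290,180:420].reshape(-1,3),Q[90:320,200:440].reshape(-1,3)]);A=A[~np.isnan(A[:,0])]
lo=A[:,0].min();print(A.min(0),A.max(0))
H=np.full((60,60),-1.)
ix=((A[:,0]-.30)/.006).astype(int);iy=((A[:,1]+.10)/.006).astype(int)
m=(ix>=0)&(ix<60)&(iy>=0)&(iy<60)
np.maximum.at(H,(ix[m],iy[m]),A[m,2])
for i in range(59,-1,-1): print("%.3f"%(.3+.006*i),"".join("%4d"%round(h*1000) if h>.004 else "   ." for h in H[i,::-1]))
E
```

```text
[ 0.22160232 -0.41413301 -0.81504034] [1.57629855 1.41152269 0.16051289]
0.654  128 126 124 101   .   .   .   .   .   .   .   .   .   .   .   .   .   .   .   .   .   6   9   8   7  10   9   . 130 135 134 155 156 138 135 132 129  66   9  10  11   7   .   .   .   .   .   .   .   .   .   .   .   .   .   .   .   .   .   .
0.648  127 123 120  33   .   4   .   .   .   .   .   .   .   .   .   .   .   .   .   .   .   4  13   8   6  10   8 129 135 135 158 157 158 157 155 134 130 107   9  10  11   8   .   .   .   .   .   .   .   .   .   .   .   .   .   .   .   .   .   .
0.642  123 119   4   .   .   .   .   .   .   .  63  62  61  61   .   .   .   .   .   .   .   6   9   8   9   7 108 128 134 157 159 158 158 161 156 136 130 126  11   9  10   6   .   .   .   .   .   4   .   .   .   .   5   .   .   .   5   4   .   .
0.636  100   .   .   .   .   .   .   .   .  62  63  61  63  62   .   .   .   .   .   .   .   7   8   9   8   8 107 129 135 155 158 157 159 158 156 135 131 115   8   8   7   9   .   .   .   4   .   .   .   .   5   .   .   .   .   .   .   .   .   .
0.630    .   .   .   .   .   .   .   . 
[... 13092 characters left out ...]
 .   .   .   .   .   .   .   .   .   .   .   .   .   .   .   .   .   .   .   .   .   .   .   .   .   .   .   .   .   .   .   .   .   .   .   .   .   .   .   .   .   .   .   .   .   .   .   .   .   .   .   .
0.306   10   8   9   .   .   .   .   .   .   .   .   .   .   .   .   .   .   .   .   .   .   .   .   .   .   .   .   .   .   .   .   .   .   .   .   .   .   .   .   .   .   .   .   .   .   .   .   .   .   .   .   .   .   .   .   .   .   .   .   .
0.300    7   .   .   .   .   .   .   .   .   .   .   .   .   .   .   .   .   .   .   .   .   .   .   .   .   .   .   .   .   .   .   .   .   .   .   .   .   .   .   4   4   .   .   .   .   .   .   .   .   .   .   .   .   .   .   .   .   .   .   .
```

View pics/crop0.png

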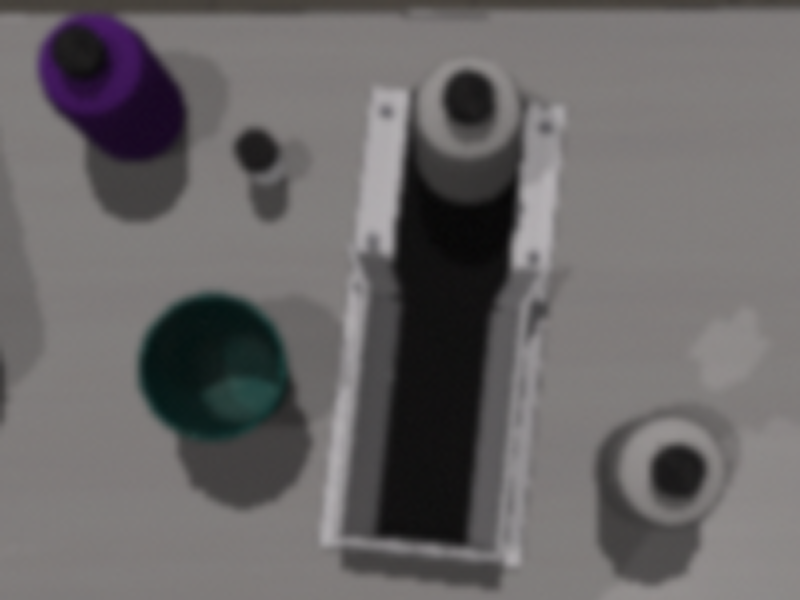

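The crop confirms it: the grey flask stands on the black floor at the open end, with its cap at crop (468,97). The trough runs down to the end plate at crop (425,545). The tumbler and vial are on the left, and the spare flask is on the right at (670,470).

```bash
cat > fit.py <<'E'
import pickle,cv2,numpy as np
from h import *
t=pickle.load(open("pics/top0.pkl","rb")); s=pickle.load(open("pics/scene0.pkl","rb"))
f=t["frame"].astype(int)
dark=(f.max(2)<45)
P=cloud(t)
L=[];R=[];C=[]
for v in range(205,255,2):
    us=np.where(dark[v,285:335])[0]+285
    if len(us)<8: continue
    l=onz(t,us[0]-.5,v,.008);r=onz(t,us[-1]+.5,v,.008);L.append(l);R.append(r)
L=np.array(L);R=np.array(R);M=(L+R)/2
k=np.polyfit(M[:,0],M[:,1],1)
print("slope",k,"widths",np.round(np.linalg.norm(L-R,axis=1)[::5],4), "sl L,R",np.polyfit(L[:,0],L[:,1],1)[0],np.polyfit(R[:,0],R[:,1],1)[0])
# wing tops by depth both views
A=np.vstack([P[110:290,180:420].reshape(-1,3),cloud(s)[90:320,200:440].reshape(-1,3)])
A=A[(A[:,0]>.39)&(A[:,0]<.70)&(A[:,1]>-.02)&(A[:,1]<.16)]
w=A[(abs(A[:,2]-.058)<.004)]
for lo,hi in((.09,.16),(.0,.07)):
    m=(w[:,1]>lo)&(w[:,1]<hi)&(w[:,0]>.42)&(w[:,0]<.53); print("wing",np.polyfit(w[m,0],w[m,1],1),m.sum())
# end plate bottom of floor
for u in range(298,316,4):
    vs=np.where(dark[215:270,u])[0]+215; print("plate",onz(t,u,vs[-1]+.5,.008)[:2].round(4))
pl=A[(A[:,2]>.052)&(A[:,0]<.416)&(A[:,1]<.12)&(A[:,1]>.05)]
print("plate top",np.polyfit(pl[:,1],pl[:,0],1),pl[:,2].max())
cap=A[A[:,2]>.153];print("cap",cap.mean(0),cap[:,:2].min(0),cap[:,:2].max(0),len(cap))
sh=A[(A[:,2]>.09)&(A[:,2]<.15)];print("body",sh.min(0),sh.max(0))
(c,r)=cv2.minEnclosingCircle(sh[:,:2].astype(np.float32));print(c,r)
E
python3 fit.py
```

```text
slope [-0.11754575  0.14618637] widths [0.0527 0.0525 0.0524 0.0522 0.0544] sl L,R -0.12085228398010417 -0.11423523850920735
wing [-0.1144882   0.19056072] 207
wing [-0.11641386  0.09977748] 221
plate [0.4145 0.1134]
plate [0.4144 0.104 ]
plate [0.412  0.0946]
plate [0.4118 0.0852]
plate [0.4094 0.0758]
plate top [0.05404666 0.40341851] 0.06282731523004736
cap [0.64180905 0.06721698 0.15605806] [0.62880817 0.05403216] [0.65661825 0.08092213] 239
body [ 0.42397021 -0.01992886  0.09022768] [0.67061628 0.09884041 0.14966651]
(0.546948254108429, 0.029455076903104782) 0.13240648806095123
```

```bash
python3 - <<'E'
import pickle
from h import *
t=pickle.load(open("pics/top0.pkl","rb")); s=pickle.load(open("pics/scene0.pkl","rb"))
A=np.vstack([cloud(t).reshape(-1,3),cloud(s).reshape(-1,3)]);A=A[~np.isnan(A[:,0])]
m=(A[:,2]>.02)&(A[:,0]>.68)&(A[:,0]<1.0)&(abs(A[:,1])<.6);B=A[m]
for y in np.arange(-.6,.6,.1):
    b=B[(B[:,1]>=y)&(B[:,1]<y+.1)]
    if len(b):print(round(y,1),len(b),"xmin",b[:,0].min().round(3),"z",b[:,2].max().round(3))
b=A[(A[:,0]>.25)&(A[:,0]<.68)&(A[:,1]>.1)&(A[:,1]<.6)&(A[:,2]>.05)];print("box zmax",np.percentile(b[:,2],99))
for v in range(120,136,3): print(v,cloud(t)[v,316])
R0=np.array([[-.91439,.40484],[.40484,.91439]]) # tool x,y columns (xy)
print("tool shift mm:",R0.T@(np.array([.712,.0585])-np.array([.2225,.5027]))*1000)
E
```

```text
-0.5 381 xmin 0.68 z 0.229
-0.4 10 xmin 0.68 z 0.127
0.2 279 xmin 0.68 z 0.149
0.3 9 xmin 0.68 z 0.094
0.4 71 xmin 0.68 z 0.12
box zmax 0.3809193234107575
120 [ 1.01384091  0.06525378 -0.79947031]
123 [ 1.00103504  0.06539821 -0.80414306]
126 [ 0.98528064  0.06556552 -0.79944759]
129 [ 0.73061318  0.06755287 -0.00116395]
132 [ 7.22767437e-01  6.76378125e-02 -4.61130246e-04]
135 [ 0.71554098  0.06771807 -0.00184119]
tool shift mm: [-627.423833 -208.002858]
```

Call:
{"op": "move_arm", "data": {
  "motion": [
    [[0,0,-0.4],[0,0,-0.72]],
    [[0,0,-0.4],[0,0,-0.72]],
    [[0,0,-0.4],[0,0,-0.72]],
    [[0,0,0],[0,0,0]]
  ],
  "claw": 0.65,
  "force": 20
}}

```text
time_s: 0.5
position: [0.223, 0.5034, 0.3104]
tool_rot: [[-0.994, 0.114, 0.003], [0.114, 0.994, 0.003], [-0.002, 0.004, -1.0]]
ft_force: [0.4, -0.7, 0.5]
grip_width: 0.0301
gripper_force: 0.0
```

Call:
{"op": "move_arm", "data": {
  "motion": [
    [[-0.6,-0.43,0],[0,0,0]],
    [[-0.6,-0.43,0],[0,0,0]],
    [[-0.6,-0.43,0],[0,0,0]],
    [[-0.6,-0.43,0],[0,0,0]],
    [[-0.6,-0.43,0],[0,0,0]],
    [[-0.6,-0.43,0],[0,0,0]],
    [[-0.6,-0.43,0],[0,0,0]],
    [[-0.6,-0.43,0],[0,0,0]],
    [[-0.6,-0.43,0],[0,0,0]],
    [[-0.6,-0.43,0],[0,0,0]],
    [[-0.6,-0.43,0],[0,0,0]],
    [[-0.6,-0.43,0],[0,0,0]],
    [[-0.6,-0.43,0],[0,0,0]],
    [[-0.6,-0.43,0],[0,0,0]],
    [[-0.6,-0.43,0],[0,0,0]],
    [[-0.6,-0.43,0],[0,0,0]],
    [[-0.6,-0.43,0],[0,0,0]],
    [[-0.6,-0.4,0],[0,0,0]],
    [[0,0,0],[0,0,0]],
    [[0,0,0],[0,0,0]]
  ]
}}

```text
time_s: 2.5
position: [0.7149, 0.0575, 0.3061]
tool_rot: [[-0.993, 0.118, -0.003], [0.118, 0.993, 0.0], [0.003, 0.0, -1.0]]
ft_force: [0.0, 0.7, -0.3]
grip_width: 0.0298
gripper_force: 0.0
```

Call:
{"op": "move_arm", "data": {
  "motion": [
    [[0,0,0.47],[0,0,0]],
    [[0,0,0.47],[0,0,0]],
    [[0,0,0.47],[0,0,0]],
    [[0,0,0.47],[0,0,0]],
    [[0,0,0.47],[0,0,0]],
    [[0,0,0.47],[0,0,0]],
    [[0,0,0.47],[0,0,0]],
    [[0,0,0.47],[0,0,0]],
    [[0,0,0],[0,0,0]],
    [[0,0,0],[0,0,0]]
  ]
}}

```text
time_s: 3.5
position: [0.7144, 0.0587, 0.1211]
tool_rot: [[-0.993, 0.115, 0.0], [0.115, 0.993, 0.0], [-0.0, 0.0, -1.0]]
ft_force: [0.2, -0.5, 1.5]
grip_width: 0.0299
gripper_force: 0.0
```

```bash
python3 - <<'E'
from rig import env, viewer
import cv2, numpy as np
o=[]
for n,(v,u) in {"scene":(100,240),"top":(90,220)}.items():
    d=viewer.get_image(n); o.append(cv2.resize(d["frame"][v:v+200,u:u+200],None,fx=2,fy=2)[:,:,::-1])
cv2.imwrite("pics/near1.png",np.hstack(o)); print(env.observe()["position"])
E
```

```text
[0.71514306 0.0583264  0.1223155 ]
```

View pics/near1.png

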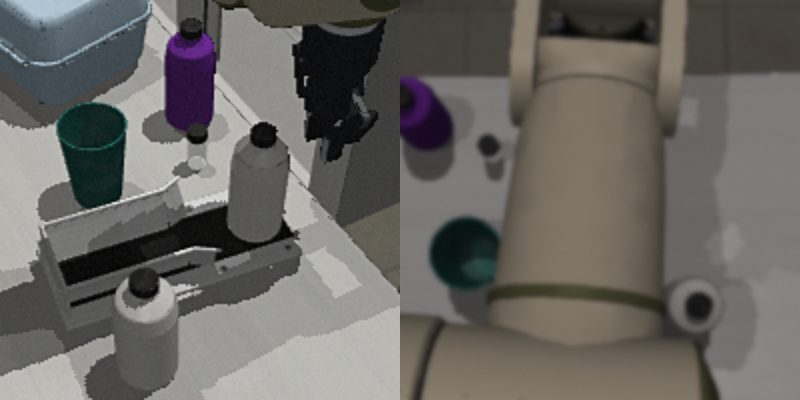

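The left panel shows the fingertips behind the flask (panel (330,150)), level with its upper body. The flask is still upright at (258,185). In the top view the arm hides the cradle. I'll push now.

Call:
{"op": "move_arm", "data": {
  "motion": [
    [[0.1,0,0.08],[0,0,0]],
    [[0.1,0,0],[0,0,0]],
    [[0.1,0,0],[0,0,0]],
    [[0.1,0,0],[0,0,0]],
    [[0.1,0,0],[0,0,0]],
    [[0.1,0,0],[0,0,0]],
    [[0.06,0,0],[0,0,0]],
    [[0.06,0,0],[0,0,0]],
    [[0.06,0,0],[0,0,0]],
    [[0.06,0,0],[0,0,0]],
    [[0.06,0,0],[0,0,0]]
  ]
}}

```text
time_s: 4.7
position: [0.67, 0.0631, 0.1164]
tool_rot: [[-0.993, 0.115, 0.0], [0.115, 0.993, 0.0], [-0.0, 0.0, -1.0]]
ft_force: [1.8, -1.4, 0.8]
grip_width: 0.0297
gripper_force: 0.8
```

```bash
python3 - <<'E'
from rig import env, viewer
import cv2, numpy as np
d=viewer.get_image("scene"); cv2.imwrite("pics/near2.png",cv2.resize(d["frame"][120:270,250:450],None,fx=2.5,fy=2.5)[:,:,::-1]); print(env.observe()["position"],env.observe()["ft_force"])
E
```

```text
[0.66959941 0.0632101  0.11643287] [1.3119516  0.22597042 0.49916722]
```

View pics/near2.png

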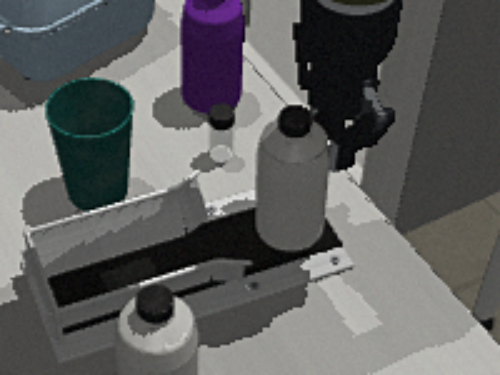

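The flask (crop (292,190)) is in contact with the fingertips and has begun to tilt. I'll continue.

Call:
{"op": "move_arm", "data": {
  "motion": [
    [[0.06,0,0],[0,0,0]],
    [[0.06,0,0],[0,0,0]],
    [[0.06,0,0],[0,0,0]],
    [[0.06,0,0],[0,0,0]],
    [[0.06,0,0],[0,0,0]],
    [[0.06,0,0],[0,0,0]],
    [[0.06,0,0],[0,0,0]],
    [[0.06,0,0],[0,0,0]],
    [[0,0,0],[0,0,0]],
    [[0,0,0],[0,0,0]]
  ]
}}

```text
time_s: 5.75
position: [0.646, 0.0658, 0.1162]
tool_rot: [[-0.993, 0.115, -0.001], [0.115, 0.993, -0.0], [0.001, -0.0, -1.0]]
ft_force: [-0.4, -0.4, -0.4]
grip_width: 0.0299
gripper_force: 0.2
```

```bash
python3 - <<'E'
from rig import env, viewer
import cv2, numpy as np
d=viewer.get_image("scene"); cv2.imwrite("pics/near3.png",cv2.resize(d["frame"][120:270,250:450],None,fx=2.5,fy=2.5)[:,:,::-1]); print(env.observe()["position"],env.observe()["ft_force"])
E
```

```text
[0.64613953 0.06577349 0.11613706] [ 0.09384891 -0.01735174 -0.09962873]
```

View pics/near3.png

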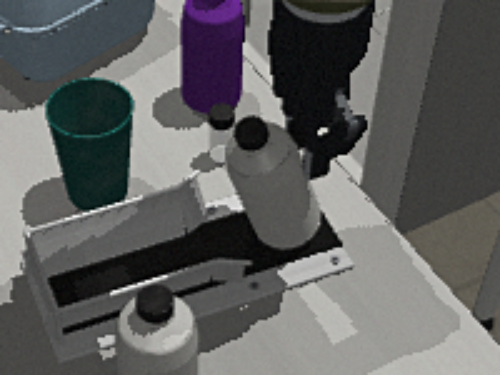

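The flask now leans about 20° towards the end plate, with its cap at crop (250,133). A few more steps should tip it.

Call:
{"op": "move_arm", "data": {
  "motion": [
    [[0.06,0,0],[0,0,0]],
    [[0.06,0,0],[0,0,0]],
    [[0.06,0,0],[0,0,0]],
    [[0.06,0,0],[0,0,0]],
    [[0.06,0,0],[0,0,0]],
    [[0,0,0],[0,0,0]],
    [[0,0,0],[0,0,0]],
    [[0,0,0],[0,0,0]],
    [[0,0,0],[0,0,0]],
    [[0,0,0],[0,0,0]]
  ]
}}

```text
time_s: 6.8
position: [0.6314, 0.0675, 0.1162]
tool_rot: [[-0.993, 0.115, -0.0], [0.115, 0.993, -0.0], [0.0, -0.0, -1.0]]
ft_force: [-0.6, -0.3, -0.3]
grip_width: 0.0301
gripper_force: 0.1
```

```bash
python3 - <<'E'
from rig import env, viewer
import cv2, numpy as np
d=viewer.get_image("scene"); cv2.imwrite("pics/near4.png",cv2.resize(d["frame"][120:270,250:450],None,fx=2.5,fy=2.5)[:,:,::-1]); print(env.observe()["position"],env.observe()["ft_force"])
E
```

```text
[0.63135988 0.06751602 0.11627368] [ 0.34942317 -1.16759627 -0.20462526]
```

View pics/near4.png

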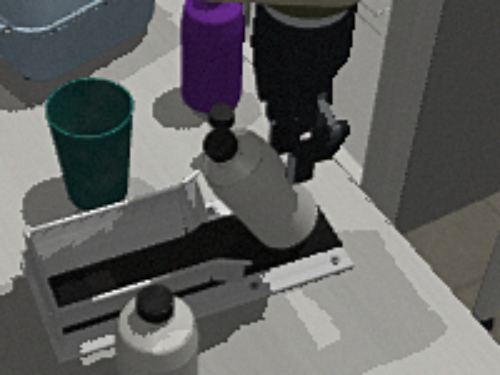

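The flask leans near its balance point, with its cap at crop (220,145). I'll push a little further.

Call:
{"op": "move_arm", "data": {
  "motion": [
    [[0.06,0,0],[0,0,0]],
    [[0.06,0,0],[0,0,0]],
    [[0.06,0,0],[0,0,0]],
    [[0.06,0,0],[0,0,0]],
    [[0,0,0],[0,0,0]],
    [[0,0,0],[0,0,0]],
    [[0,0,0],[0,0,0]],
    [[0,0,0],[0,0,0]],
    [[0,0,0],[0,0,0]],
    [[0,0,0],[0,0,0]],
    [[0,0,0],[0,0,0]]
  ]
}}

```text
time_s: 7.95
position: [0.6194, 0.0689, 0.1163]
tool_rot: [[-0.993, 0.115, -0.0], [0.115, 0.993, -0.0], [0.0, -0.0, -1.0]]
ft_force: [-1.0, 0.2, -0.6]
grip_width: 0.0299
gripper_force: 0.0
```

```bash
python3 - <<'E'
from rig import env, viewer
import cv2, numpy as np, pickle
d=viewer.get_image("scene"); cv2.imwrite("pics/near5.png",cv2.resize(d["frame"][120:270,250:450],None,fx=2.5,fy=2.5)[:,:,::-1]); print(env.observe()["position"],env.observe()["ft_force"])
pickle.dump(d,open("pics/s5.pkl","wb"))
E
```

```text
[0.61940364 0.06892674 0.11630801] [0.17002894 0.4552789  0.81749224]
```

View pics/near5.png

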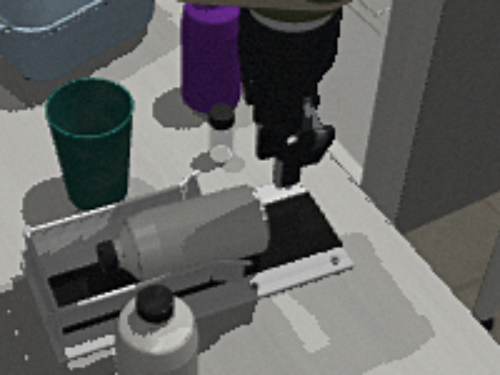

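It has fallen into the trough, cap towards the end plate: cap at crop (108,255), base at (265,215), bystanders untouched. Next I back off, shut the fingers, go down behind the base and measure.

Call:
{"op": "move_arm", "data": {
  "motion": [
    [[-0.4,0,0],[0,0,0]],
    [[-0.4,0,0],[0,0,0]],
    [[-0.2,0,0],[0,0,0]],
    [[0,0,0.2],[0,0,0]],
    [[0,0,0.3],[0,0,0]],
    [[0,0,0.3],[0,0,0]],
    [[0,0,0.3],[0,0,0]],
    [[0,0,0.2],[0,0,0]],
    [[0,0,0],[0,0,0]],
    [[0,0,0],[0,0,0]]
  ],
  "claw": 1
}}

```text
time_s: 9.0
position: [0.669, 0.0632, 0.0516]
tool_rot: [[-0.993, 0.115, 0.0], [0.115, 0.993, -0.0], [-0.0, -0.0, -1.0]]
ft_force: [0.5, -0.0, -0.3]
grip_width: -0.0002
gripper_force: 0.0
```

```bash
cat > m.py <<'E'
from rig import env, viewer
import cv2, numpy as np, pickle
from h import *
d=viewer.get_image("scene"); o=env.observe(); print(o["time_s"],o["position"],o["ft_force"],o["grip_width"])
S=np.array([.4122,.0977]);ax=np.array([-.9933,.1155]);n=np.array([.1155,.9933])
P=cloud(d).reshape(-1,3); F=d["frame"].reshape(-1,3).astype(int)
a=(P[:,:2]-S)@ax+.130; b=(P[:,:2]-S)@n
m=(abs(b)<.033)&(P[:,2]>.028)&(P[:,2]<.078)&(a>-.12)&(a<.126)
dk=F.max(1)<50; g=m&~dk&(P[:,2]>.06)
print("body a",np.percentile(a[g],[0,2,98,100]).round(4),"ztop",P[g,2].max(),"b at top",b[g].mean())
c=m&dk&(abs(b)<.014)&(a>.03); print("cap a",np.percentile(a[c],[0,2,50,98,100]).round(4) if c.any() else None,c.sum(), b[c].mean())
t=(o["position"][:2]-S)@np.c_[ax,n]; print("tcp a,b",t+[.13,0])
pickle.dump(d,open("pics/last.pkl","wb"))
E
python3 m.py
```

```text
9.05 [0.66927862 0.06318722 0.05197009] [ 0.6628191  -0.34167793  0.4944418 ] -0.000433369923842002
body a [-0.12   -0.0641  0.052   0.0557] ztop 0.07464486320743391 b at top -0.004762930021358429
cap a [0.0615 0.0664 0.0741 0.0801 0.0802] 89 -0.00037960798725616274
tcp a,b [-0.12934242 -0.00458896]
```

Call:
{"op": "move_arm", "data": {
  "motion": [
    [[0.14,0.08,0],[0,0,0]],
    [[0.14,0,0],[0,0,0]],
    [[0.14,0,0],[0,0,0]],
    [[0.14,0,0],[0,0,0]],
    [[0.14,0,0],[0,0,0]],
    [[0.14,0,0],[0,0,0]],
    [[0.06,0,0],[0,0,0]],
    [[0.06,0,0],[0,0,0]],
    [[0.06,0,0],[0,0,0]],
    [[0.06,0,0],[0,0,0]],
    [[0.06,0,0],[0,0,0]],
    [[0.06,0,0],[0,0,0]],
    [[0.06,0,0],[0,0,0]],
    [[0.06,0,0],[0,0,0]],
    [[0.06,0,0],[0,0,0]],
    [[0.06,0,0],[0,0,0]],
    [[0.06,0,0],[0,0,0]],
    [[0.06,0,0],[0,0,0]],
    [[0,0,0],[0,0,0]]
  ]
}}

```text
time_s: 10.95
position: [0.5916, 0.0762, 0.0513]
tool_rot: [[-0.993, 0.115, -0.001], [0.115, 0.993, 0.0], [0.001, -0.0, -1.0]]
ft_force: [-0.4, -1.6, -0.3]
grip_width: -0.0003
gripper_force: 0.0
```

```bash
python3 m.py
```

```text
11.0 [0.59177191 0.07615838 0.05134676] [-0.05438795 -0.35789946  0.79520333] 0.00028517079493086474
body a [-0.043  -0.0372  0.0798  0.084 ] ztop 0.07489841533283748 b at top -0.004808703143464094
cap a [0.0948 0.0952 0.1022 0.1083 0.1085] 86 -0.0027563943731321134
tcp a,b [-0.05085683 -0.00065674]
```

Call:
{"op": "move_arm", "data": {
  "motion": [
    [[0.05,0,0],[0,0,0]],
    [[0.05,0,0],[0,0,0]],
    [[0.05,0,0],[0,0,0]],
    [[0.05,0,0],[0,0,0]],
    [[0.05,0,0],[0,0,0]],
    [[0.05,0,0],[0,0,0]],
    [[0.04,0,0],[0,0,0]],
    [[0,0,0],[0,0,0]]
  ]
}}

```text
time_s: 11.8
position: [0.5748, 0.0781, 0.0513]
tool_rot: [[-0.993, 0.115, -0.001], [0.115, 0.993, 0.0], [0.001, -0.0, -1.0]]
ft_force: [-0.3, 0.7, -0.0]
grip_width: 0.0
gripper_force: 0.0
```

Call:
{"op": "move_arm", "data": {
  "motion": [
    [[0.02,0,0],[0,0,0]],
    [[0.02,0,0],[0,0,0]],
    [[0,0,0],[0,0,0]]
  ]
}}

```text
time_s: 12.1
position: [0.573, 0.0783, 0.0513]
tool_rot: [[-0.993, 0.115, -0.0], [0.115, 0.993, 0.0], [0.0, -0.0, -1.0]]
ft_force: [0.9, 0.3, 0.0]
grip_width: -0.0003
gripper_force: 0.2
```

```bash
python3 m.py
```

```text
12.15 [0.57305594 0.07831507 0.05129573] [0.00800947 0.49766524 0.74960207] -0.00018086313611264605
body a [-0.0238 -0.0189  0.0979  0.1022] ztop 0.07574290575325604 b at top -0.006221170804216821
cap a [0.1135 0.1137 0.1196 0.1255 0.1258] 74 -0.0064775818060896035
tcp a,b [-0.03201716 -0.00067619]
```

Call:
{"op": "move_arm", "data": {
  "motion": [
    [[0.02,0,0],[0,0,0]],
    [[0.02,0,0],[0,0,0]],
    [[0,0,0],[0,0,0]]
  ]
}}

```text
time_s: 12.45
position: [0.571, 0.0785, 0.0513]
tool_rot: [[-0.993, 0.115, -0.0], [0.115, 0.993, -0.0], [0.0, -0.0, -1.0]]
ft_force: [0.5, 0.6, 0.1]
grip_width: 0.0001
gripper_force: 0.2
```

Call:
{"op": "move_arm", "data": {
  "motion": [
    [[0.02,0,0],[0,0,0]],
    [[0,0,0],[0,0,0]]
  ]
}}

```text
time_s: 12.65
position: [0.57, 0.0787, 0.0513]
tool_rot: [[-0.993, 0.115, -0.0], [0.115, 0.993, -0.0], [0.0, -0.0, -1.0]]
ft_force: [0.2, 0.0, -0.3]
grip_width: -0.0
gripper_force: 0.2
```

Call:
{"op": "move_arm", "data": {
  "motion": [
    [[0.02,0,0],[0,0,0]],
    [[0,0,0],[0,0,0]]
  ]
}}

```text
time_s: 12.85
position: [0.569, 0.0788, 0.0513]
tool_rot: [[-0.993, 0.115, -0.0], [0.115, 0.993, -0.0], [0.0, -0.0, -1.0]]
ft_force: [-0.3, -0.2, -0.3]
grip_width: 0.0003
gripper_force: 0.2
```

Call:
{"op": "move_arm", "data": {
  "motion": [
    [[0.02,0,0],[0,0,0]],
    [[0,0,0],[0,0,0]]
  ]
}}

```text
time_s: 13.05
position: [0.5681, 0.0789, 0.0513]
tool_rot: [[-0.993, 0.115, -0.0], [0.115, 0.993, 0.0], [0.0, -0.0, -1.0]]
ft_force: [0.8, -0.6, -0.4]
grip_width: 0.0002
gripper_force: 0.2
```

Call:
{"op": "move_arm", "data": {
  "motion": [
    [[0.02,0,0],[0,0,0]],
    [[0,0,0],[0,0,0]]
  ]
}}

```text
time_s: 13.25
position: [0.568, 0.0789, 0.0516]
tool_rot: [[-0.993, 0.115, 0.002], [0.115, 0.993, -0.0], [-0.002, 0.0, -1.0]]
ft_force: [4.9, -0.2, -0.3]
grip_width: 0.0
gripper_force: 2.5
```

Call:
{"op": "move_arm", "data": {
  "motion": [
    [[0.02,0,0],[0,0,0]],
    [[0,0,0],[0,0,0]]
  ]
}}

```text
time_s: 13.45
position: [0.568, 0.0788, 0.052]
tool_rot: [[-0.993, 0.115, 0.005], [0.115, 0.993, -0.0], [-0.005, 0.0, -1.0]]
ft_force: [7.6, -0.2, -0.7]
grip_width: 0.0001
gripper_force: 4.1
```

```bash
sed -i 's/a<.126/a<.14/' m.py; python3 m.py
```

```text
13.5 [0.56796026 0.07881228 0.05201491] [ 8.42107267 -1.37372448 -0.3314383 ] -0.00020565524209317535
body a [-0.0191 -0.0127  0.1314  0.1348] ztop 0.07399717680258089 b at top -0.006691128074940829
cap a [0.1182 0.1184 0.1231 0.1281 0.1286] 54 -0.006190055645460208
tcp a,b [-0.0268982  -0.00077087]
```

The force rises while the tool stands still, so the cap is against the plate. I'll back off straight, then up.

Call:
{"op": "move_arm", "data": {
  "motion": [
    [[-0.03,0,0],[0,0,0]],
    [[-0.06,0,0],[0,0,0]],
    [[-0.2,0,0],[0,0,0]],
    [[-0.4,0,0],[0,0,0]],
    [[-0.5,0,0],[0,0,0]],
    [[-0.5,0,0],[0,0,0]],
    [[0,0,-0.5],[0,0,0]],
    [[0,0,-0.5],[0,0,0]],
    [[0,0,-0.5],[0,0,0]],
    [[0,0,-0.5],[0,0,0]],
    [[0,0,-0.5],[0,0,0]],
    [[0,0,-0.5],[0,0,0]],
    [[0,0,0],[0,0,0]],
    [[0,0,0],[0,0,0]]
  ]
}}

```text
time_s: 14.9
position: [0.6502, 0.0693, 0.2011]
tool_rot: [[-0.993, 0.115, -0.0], [0.115, 0.993, -0.0], [0.0, -0.0, -1.0]]
ft_force: [0.6, 0.2, 0.1]
grip_width: 0.0002
gripper_force: 0.0
```

```bash
python3 m.py; python3 -c "
import pickle,cv2
d=pickle.load(open('pics/last.pkl','rb'));cv2.imwrite('pics/end.png',cv2.resize(d['frame'][120:270,250:450],None,fx=4,fy=4,interpolation=cv2.INTER_CUBIC)[:,:,::-1])"
```

```text
14.95 [0.64988347 0.06938426 0.20024   ] [ 0.39994721  0.14940032 -0.84690317] -4.132870849534291e-05
body a [-0.0165 -0.012   0.1133  0.1344] ztop 0.07319813362882266 b at top -0.00641682844138452
cap a [0.117  0.118  0.1237 0.1298 0.1313] 68 -0.006521048053704801
tcp a,b [-0.10936146 -0.00067358]
```

View pics/end.png

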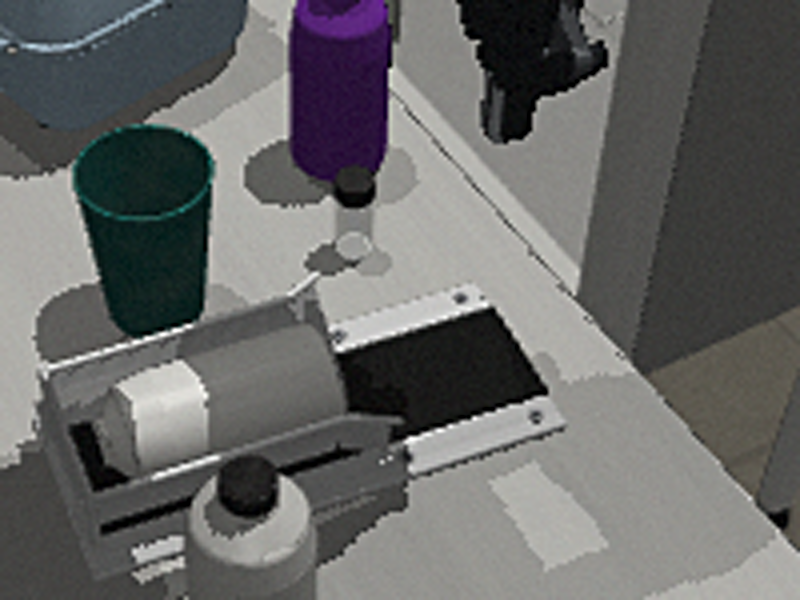

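The flask lies in the trough with its cap at (92,455) against the end plate. The tumbler, vial and spare flask stand unmoved, and the gripper is clear of everything. I'll hand in.

```bash
python3 -c "
from rig import env
print(env.close_job())"
```

```text
the job is handed in; nothing more can be done
None
```

The grey flask was tipped into the cradle by pushing only and slid until its cap met the end plate (force rose to 8 N with the tool stalled); the bystanders still stand where they were, and the job was handed in at about 15 s.

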